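# Select the film feed and hold the tension slide at its mark

## Task

On the film tensioner, throw the black ball lever out of its middle notch into the notch on the side of the yellow tab, until it clicks in. Then take the red grip of the spring-loaded slide, pull it out until its pointer stands in the red band of the marker clip, and keep it there: finish while still holding it with the gripper, since it springs back when let go. Leave the bottles and the lens around it alone.

Things in the scene. Friction and masses are not known exactly. Their poses are not given: they have to be found in the camera images.
- fixture: Film tensioner fixed to the bench. Origin on the bench; x axis to the rear (away from the robot), y left, z up; turned up to 0.35 rad. Base plate x -135..115, y -85..110 mm, 12 high. Blue housing at the rear x 35..105 mm, 51 high; steel notch disc behind the lever, x 88..94 mm, 80 high; film roll 74 mm wide at x -50, y 72 mm, 32 high. A tall drawer cabinet stands right rear.
- lever_knob (a point): Centre of the black 32 mm ball on the lever, 125 mm above the bench in the middle notch. The lever swings left and right (fixture y) about a level axis along fixture x, 75 mm below the ball's centre, at fixture x 70, y 0, z 50 mm. The rod below the ball is 10 mm thick.
- range_lever (a joint): Lever angle, rad: 0 upright in the middle notch (start, +-0.04), +0.5 in the left notch (fixture +y), -0.5 in the right (end stops). A sprung detent (about 10 N at the ball) draws it to the nearest notch: past about 0.25 rad it snaps on into the side notch and stays. In the middle notch it locks the slide.
- yellow_tab_spot (a point): Middle of the top of the yellow tab, 26 x 22 x 4 mm, fixed flat on the wing of the blue housing beside the lever, at fixture x = +70 and y = +60 or -60 mm, 34 mm above the bench. It marks the notch wanted. A white tab of the same size lies on the other side.
- handle (a point): Centre of the slide's red round grip: a level bar 16 mm thick, 50 mm long along fixture y, between two upright legs 60 mm apart and 10 mm thick; at fixture x -40, y 0 mm when home, 100 mm above the bench, 58 mm free height beneath it. The slide moves along fixture -x (towards the robot).
- tension_slide (a joint): Travel of the slide, m: 0 home, up to 0.065 pulled out. The spring pulls it home with about 5 N at the start of travel and 80 N/m more. With the lever in the middle notch it moves only about 3 mm.
- pointer (a point): Tip of the slide's black pointer, 2.5 mm wide, at the edge of the white scale on the right side. It lies at the same fixture x as the grip's centre and moves with it.
- mark (a point): Middle of the red band (10 mm long along fixture x) on the black marker clip on the scale, at the band's edge next to the pointer's path. It is fixed; the pointer must be pulled 28 to 55 mm to reach it, differently each time.
- flux_bottle: brown dropper bottle, 33 mm across, 92 mm tall, standing right of the tensioner; origin at its underside. To be left alone.
- spare_lens: black cylindrical lens, 34 mm across, 76 mm tall, standing right of the tensioner's front; origin at its underside. To be left alone.
- alcohol_bottle: white pump bottle, 62 mm across, 134 mm tall, standing left of the tensioner's rear; origin at its underside. To be left alone.

How it is judged:
On the way, in this order (a step that is already met when the one before it is completed fails the run):
1. the lever sits in the notch beside the yellow tab with the slide still home (horizontal distance between lever_knob and yellow_tab_spot below 0.034 m and (value of joint range_lever above 0.42 rad or value of joint range_lever below -0.42 rad) and value of joint tension_slide below 0.006 m), for 0.3 s.
2. the gripper holds the slide with its pointer in the red band (x of pointer in the frame of mark between -0.005 and 0.005 m and contact force between the fingers and tension_slide above 2 N and horizontal distance between lever_knob and yellow_tab_spot below 0.034 m and (value of joint range_lever above 0.42 rad or value of joint range_lever below -0.42 rad)), for 0.3 s.
At the end, for the whole second after the job is handed in: The lever is seated in the notch beside the yellow tab (at least 0.42 rad to that side) and the slide is kept, at rest, by the gripper's fingers (more than 2 N on it) with its pointer within 5 mm of the middle of the red band. The program ends while holding (all of step 2 and velocity of joint tension_slide between -0.01 and 0.01 m/s); the arm keeps its last pose, push and grip.
It fails at once if the flux bottle is shifted more than 20 mm or tipped (distance of flux_bottle from where it was at the start of the episode above 0.02 m or angle between flux_bottle's own z axis and vertical above 0.3 rad).
It fails at once if the spare lens is shifted more than 20 mm or tipped (distance of spare_lens from where it was at the start of the episode above 0.02 m or angle between spare_lens's own z axis and vertical above 0.3 rad).
It fails at once if the alcohol bottle is shifted more than 20 mm or tipped (distance of alcohol_bottle from where it was at the start of the episode above 0.02 m or angle between alcohol_bottle's own z axis and vertical above 0.3 rad).
It also fails if it takes over 45 s, if anything falls off the work surface, if the arm or the gripper's body presses on something with over 40 N, if the wrist force passes 120 N, or if a joint passes its speed limit or range.

## Robot

A 6-joint arm with a two-finger parallel gripper is mounted at the origin on a cart in front of the work surface, level with it; the furniture and walls round the work are solid. World frame = base frame: x ahead of the robot, y to its left, z up, the work surface at z = 0. Lengths are in m, angles in rad, forces in N, time in s.
With the tool pointing down it reaches from about 0.425 to 1.125 m from the base axis. Payload 14.9 kg.
Tool frame: the origin (TCP) lies midway between the tips of the shut fingers; the grasp point (between the pads) lies 19 mm behind it; x points along the fingers, z is the direction in which the jaws open and shut, and the axes are right-handed (so a half turn about x gives the same grasp; the last joint's range is limited). The gripper opens to 91 mm and grips with 3 to 60 N. Pads are 32 mm wide; open, the fingers measure 118 mm over their backs; the gripper's body (76 mm by 178 mm) begins 60 mm behind the grasp point.
Start: joints at [-1.297, 0.379, 1.734, -0, 1.028, -0.033], TCP at [0.211, -0.667, 0.214] pointing down, gripper open.
Joint ranges: [-2.77, 2.77], [-0.74, 2.19], [0, 2.66], [-1.06, 4.2], [0.31, 2.87], [-3.08, 3.08]. Speed limits (rad/s): [1.89, 1.89, 2.39, 3.14, 3.14, 3.14].

## Interface

Orientations are given as a 3x3 rotation matrix whose columns are the frame's x, y, z axes.
In Python, from plant import ctrl gives the robot as it stands. The module is installed in compiled form; this text tells all that it offers.
- The arm moves only by the shell command python3 -m creep 'ROWS' [FORCE]. ROWS is JSON, a list of rows, each a list of 3 entries, a list of its own where there are three numbers: the gripper command: -1 is fully open, 1 is shut, values between are in proportion, then the shift along the tool's x, y, z in cm, then the turn, a rotation vector about the tool's x, y, z in rad. A call has 1 to 12 rows; each row is the pose to reach, as a shift and turn from the pose commanded when the call began, along the tool's axes at that moment; what a row does not reach only later rows make up. A row lasts 1/12 s, in which the tool goes at most 41.7 mm and 7.16 degrees, less where a joint would pass 70% of its speed; a pose out of reach is approached as far as the arm can. A call with a gripper value outside its range is refused whole. The fingers move at their own pace and stop on an object; FORCE is the grip in N (left out, the last holds). Time passes only in rows, so rows that repeat a pose let the fingers close. It gives the time, the measured TCP pose, the force and the opening at its end, in the units of the state.
- ctrl.state(): the state, without advancing time (a new reading comes with each control period).
- ctrl.read_camera(name): name is "scene" or "top" or "wrist"; returns a dict with "img" (480x640x3 uint8, blue, green, red), "intrinsics" (3x3 intrinsics, pixels), "T" (4x4, takes a point from camera to world coordinates). Camera axes: x right, y up, looking along -z (the intrinsics and any distortion apply to the point x, -y, -z); pixel columns grow to the right and rows downward; lengths in m; the calibration is good to about 2 mm. The wrist camera is an equidistant fisheye: a pixel r from the principal point sees the ray r / f radians off the axis. A picture is of the moment at which its call begins. There is no depth.
- ctrl.close_job(): hands the job in, once; it reports no verdict.
Trained networks look in the newest picture that a camera, given by its name, has taken for a name from the list of things; names that differ only in an ending like _2 or _b are one class to them, and where a whole thing is asked for, a point or a joint stands for the part that bears it (a point fixed in the world has none). Each returns a list of dicts, best first, with "p" (0 to 1); they miss things now and then, are a little off and sometimes report something else, mostly with a low value. They report only what shows in the picture. A call takes as long as a camera call.
- ctrl.boxes_of(query, camera): "bbox" ([centre column, centre row, width, height] in pixels, round what is visible of it).
- ctrl.outline_of(query, camera): "region" (480x640 bool, what is visible of it) and "bbox" ([centre column, centre row, width, height] in pixels, round what is visible of it).
The state is a dict: "t": time; "joints": joint angles; "joint_vel": joint speeds; "tau": joint torques, N m; "ee_pos": TCP position; "tool_rot": TCP orientation; "ft_force": force on the tool from outside, world axes, zero at the start; "wrist_torque": the same for the moment, N m; "grip_width": opening from 0.0 (shut) to 1.0 (fully open).
Only numpy, scipy, OpenCV 4.12 (cv2) and the standard library are available. Lean on these libraries where they do the work, as an engineer would, in place of code of your own. Each camera call takes 0.05 s, during which the arm holds its last target.

## Working session

There is one attempt and no reset: what is moved stays moved. The work goes in short steps, Python scripts to look and compute and a shell command to move; the robot and the scene stay as the last step left them, time stands still between calls to the robot, and variables do not carry over. Pictures are saved under pics/ and viewed, and the job is handed in when it is done.

```bash
mkdir -p pics; ls; python3 - <<'E'
from plant import ctrl
import cv2
s=ctrl.state();print(s)
for n in("scene","top","wrist"):
    c=ctrl.read_camera(n);cv2.imwrite(f"pics/{n}0.png",c["img"]);print(n,c["intrinsics"].tolist(),c["T"].round(4).tolist())
    for q in("lever_knob","yellow_tab_spot","handle","pointer","mark","fixture","flux_bottle","spare_lens","alcohol_bottle"):
        print(q,[(round(b["p"],2),[round(float(x),1) for x in b["bbox"]]) for b in ctrl.boxes_of(q,n)[:2]])
E
```

```text
pics
{'t': 0.0, 'joints': array([-1.29731954e+00,  3.79387009e-01,  1.73478402e+00,  1.18626538e-05,
        1.02847434e+00, -3.33108991e-02]), 'joint_vel': array([ 3.74270779e-04, -5.44292756e-05, -9.28976023e-04, -7.90743011e-04,
        5.33755714e-04,  1.61263157e-03]), 'tau': array([-1.00451151e-03, -7.63738775e+01, -4.34370518e+01,  6.50676177e-02,
        4.24819090e-02, -7.92756282e-05]), 'ee_pos': array([ 0.21128282, -0.66694279,  0.21330172]), 'tool_rot': array([[-2.74534690e-04,  9.53310456e-01,  3.01991885e-01],
       [ 1.01633668e-03,  3.01992007e-01, -9.53309916e-01],
       [-9.99999446e-01,  4.52087877e-05, -1.05179166e-03]]), 'ft_force': array([-0.3595111 , -0.34832866, -0.37277796]), 'wrist_torque': array([ 0.0340024 , -0.01404853,  0.00416031]), 'grip_width': 1.0006436349389691}
scene [[500.76139624518004, 0.0, 308.8762530528114], [0.0, 500.76139624518004, 238.47936289500495], [0.0, 0.0, 1.0]] [[-0.7536, 0.4623, -0.4673, 0.2063], [-0.6573, -0.5273, 0.5383, 0.5396], [0.0024, 0.7129, 0.7013, 0.7296], [0.0, 0.0, 0.0, 1.0]]
lever_knob [(0.93, [299.3, 222.3, 16.0, 39.3
[... 753 characters left out ...]
9])]
handle [(0.67, [319.6, 271.2, 34.7, 44.3])]
pointer [(0.57, [321.0, 270.8, 40.3, 43.7])]
mark []
fixture [(0.84, [313.2, 271.1, 102.8, 126.5])]
flux_bottle [(0.56, [389.8, 246.9, 22.0, 18.5])]
spare_lens [(0.73, [375.9, 306.6, 16.8, 14.8]), (0.56, [326.8, 229.3, 15.7, 22.0])]
alcohol_bottle [(0.88, [249.2, 214.6, 42.2, 40.7])]
wrist [[371.64829954431775, 0.0, 318.39283572294363], [0.0, 371.64829954431775, 238.80920451454992], [0.0, 0.0, 1.0]] [[0.3021, 0.9239, 0.2347, 0.2764], [-0.9533, 0.2931, 0.0732, -0.6455], [-0.0011, -0.2458, 0.9693, 0.3858], [0.0, 0.0, 0.0, 1.0]]
lever_knob []
yellow_tab_spot []
handle []
pointer []
mark []
fixture []
flux_bottle []
spare_lens []
alcohol_bottle []
```

```bash
python3 - <<'E'
import cv2
a=cv2.imread("pics/scene0.png")[170:370,230:450];cv2.imwrite("pics/s0c.png",cv2.resize(a,None,fx=3,fy=3,interpolation=cv2.INTER_CUBIC))
a=cv2.imread("pics/top0.png")[180:350,220:420];cv2.imwrite("pics/t0c.png",cv2.resize(a,None,fx=3.5,fy=3.5,interpolation=cv2.INTER_CUBIC))
E
```

```text
(no output)
```

View pics/s0c.png

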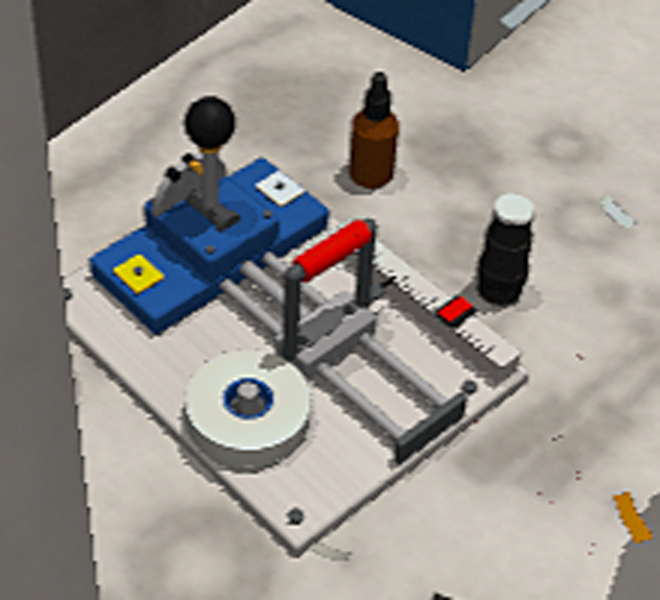

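View pics/t0c.png

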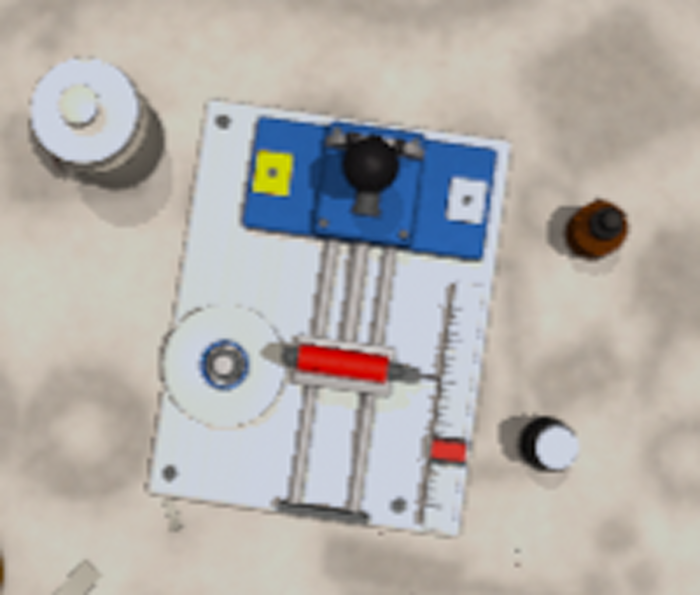

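View pics/scene0.png

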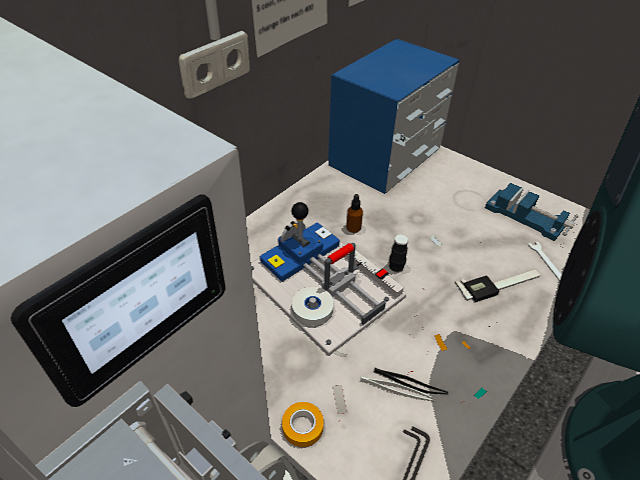

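```bash
cat > h.py <<'E'
import numpy as np
from scipy.optimize import least_squares
def proj(c,P):
    T=c["T"];K=c["intrinsics"];p=(np.atleast_2d(P)-T[:3,3])@T[:3,:3]
    d=np.stack([p[:,0],-p[:,1],-p[:,2]],1)
    q=d@K.T; return q[:,:2]/q[:,2:]
def ray(c,u):
    T=c["T"];K=c["intrinsics"];d=np.linalg.solve(K,[u[0],u[1],1.]);return T[:3,3],T[:3,:3]@np.array([d[0],-d[1],-d[2]])
def F(x,P):
    a=x[2];P=np.atleast_2d(P)/1000.;c,s=np.cos(a),np.sin(a)
    return P@np.array([[c,-s,0],[s,c,0],[0,0,1]]).T+[x[0],x[1],0]
def tri(cs,us):
    A=np.zeros((3,3));b=np.zeros(3)
    for c,u in zip(cs,us):
        o,d=ray(c,u);d/=np.linalg.norm(d);M=np.eye(3)-np.outer(d,d);A+=M;b+=M@o
    return np.linalg.solve(A,b)
E
python3 - <<'E'
from h import *
from plant import ctrl
S=ctrl.read_camera("scene");T=ctrl.read_camera("top")
us=lambda u:(230+(u[0]+.5)/3-.5,170+(u[1]+.5)/3-.5)
ut=lambda u:(220+(u[0]+.5)/3.5-.5,180+(u[1]+.5)/3.5-.5)
pts=[((70,60,34),(138,272),(272,172)),((70,-60,34),(280,187),(467,200)),((-40,0,100),(335,250),(343,363)),
((-50,72,32),None,(225,365)),((115,110,12),None,(208,100)),((115,-85,12),None,(510,142)),((-135,-85,12),(525,375),(462,535)),((-135,110,12),(297,547),(150,492)),((70,0,125),(210,125),(370,163))]
def res(x,sh=True):
    r=[]
    for P,a,b in pts:
        if a: r.append(proj(S,F(x,P))[0]-us(a)+x[3:5])
        if b: r.append(proj(T,F(x,P))[0]-ut(b)+x[5:7])
    r.append(x[3:]*.3)
    return np.concatenate(r)
f=least_squares(res,[.6,0,0,0,0,0,0],loss="soft_l1");x=f.x;print(x.round(4));print(res(x)[:-4].reshape(-1,2).round(1).tolist())
np.save("fix.npy",x)
for n,a,b in(("knob",(210,125),(370,163)),("handle",(335,250),(343,363)),("mark",(455,310),(448,451)),("ptr",(391,282),(437,377))):
    p=tri((S,T),(us(a),ut(b)));c,s=np.cos(x[2]),np.sin(x[2]);d=p[:2]-x[:2]
    print(n,p.round(4),"fix",(d@[c,s]).round(4),(d@[-s,c]).round(4))
print(F(x,[(70,0,125),(-40,0,100),(70,0,50)]).round(4))
E
```

```text
[ 0.6035  0.0405 -0.1423  0.659   1.5258 -0.5212  0.3773]
[[0.2, 0.3], [0.2, 0.2], [-0.1, 0.2], [0.0, -0.2], [-1.2, 0.3], [0.2, -0.0], [0.0, -0.1], [-0.4, -1.0], [1.0, -1.0], [2.1, -1.7], [-0.2, 0.9], [-0.0, 0.2], [-1.0, 0.6], [-0.2, -0.4], [0.2, 0.4]]
knob [0.6722 0.0312 0.1214] fix 0.0693 0.0005
handle [0.5616 0.0466 0.0991] fix -0.0423 0.0001
mark [ 0.5103 -0.0151  0.0323] fix -0.0844 -0.0682
ptr [ 0.5549 -0.0088  0.031 ] fix -0.0411 -0.0558
[[0.6728 0.0306 0.125 ]
 [0.5639 0.0462 0.1   ]
 [0.6728 0.0306 0.05  ]]
```

```bash
python3 -m creep '[[1,[0,3,-2.3],[-0.1,0,0]],[1,[0,6.2,-4.7],[-0.2,0,0]],[1,[0,9.4,-7.2],[-0.3,0,0]],[1,[0,12.6,-9.6],[-0.4,0,0]],[1,[0,15.8,-12.1],[-0.5,0,0]],[1,[0,19,-14.5],[-0.6,0,0]],[1,[0,22.2,-17],[-0.7,0,0]],[1,[0,25.4,-19.4],[-0.8,0,0]],[1,[0,28.6,-21.9],[-0.9,0,0]],[1,[0,31.8,-24.3],[-1,0,0]],[1,[0,35,-26.7],[-1.1,0,0]],[1,[0,37,-28.3],[-1.12,0,0]]]' 30
cat >> h.py <<'E'
def rel(fx,fy,z,yaw_to=True):
    from plant import ctrl
    x=np.load("fix.npy");s=ctrl.state();R=s["tool_rot"];g=F(x,[(fx,fy,z)])[0]
    c,sn=np.cos(x[2]),np.sin(x[2]);zt=np.array([c,sn,0]);xt=np.array([0,0,-1.]);Rt=np.stack([xt,np.cross(zt,xt),zt],1)
    from scipy.spatial.transform import Rotation as Ro
    d=s["ee_pos"]-[x[0],x[1],0]
    print("t",s["t"],"fix now mm",(np.array([d@zt,-d[0]*sn+d[1]*c,d[2]])*1000).round(1),"shift cm",(R.T@(g-s["ee_pos"])*100).round(2),"turn",Ro.from_matrix(R.T@Rt).as_rotvec().round(3),"w",s["grip_width"],"F",s["ft_force"].round(1),"q",s["joints"].round(2))
E
python3 -c "
from h import *
rel(70,-50,213)"
```

```text
t: 2.6
ee_pos: [0.4801, -0.2832, 0.2142]
tool_rot: [[0.001, 0.136, 0.991], [-0.0, 0.991, -0.136], [-1.0, 0.0, 0.001]]
ft_force: [0.4, -0.8, -0.3]
grip_width: 0.152
t 2.6 fix now mm [ -76.2 -338.   214.2] shift cm [ 0.13 28.71 14.78] turn [ 0.006  0.001 -0.   ] w 0.15158397238301324 F [ 0.4 -0.8 -0.3] q [-0.57  0.16  2.02  0.    0.96 -0.44]
```

```bash
python3 - <<'E'
from h import *
from plant import ctrl
S=ctrl.read_camera("scene")
for u in((387,190),(330,165),(249,215),(320,160)):
    o,d=ray(S,u);print(u,(o-d*o[2]/d[2]).round(3))
E
python3 -m creep '[[1,[0,3,1.5],[0,0,0]],[1,[0,6.8,3.5],[0,0,0]],[1,[0,10.5,5.4],[0,0,0]],[1,[0,14.2,7.3],[0,0,0]],[1,[0,17.9,9.2],[0,0,0]],[1,[0,21.6,11.1],[0,0,0]],[1,[0,25,12.9],[0,0,0]],[1,[0,27.5,14.2],[0,0,0]],[1,[0,28.7,14.8],[0,0,0]],[1,[0,28.7,14.8],[0,0,0]],[1,[0,28.7,14.8],[0,0,0]]]'
python3 - <<'E'
from h import *
from plant import ctrl
import cv2
rel(70,-50,100)
for n in("scene","top","wrist"): cv2.imwrite(f"pics/{n}1.png",ctrl.read_camera(n)["img"])
E
```

```text
(387, 190) [ 0.662 -0.259  0.   ]
(330, 165) [ 0.822 -0.247  0.   ]
(249, 215) [0.839 0.011 0.   ]
(320, 160) [ 0.854 -0.247  0.   ]
t: 3.57
ee_pos: [0.666, -0.0232, 0.2137]
tool_rot: [[-0.001, 0.143, 0.99], [-0.0, 0.99, -0.143], [-1.0, -0.0, -0.001]]
ft_force: [0.1, -1.2, -0.5]
grip_width: 0.004
t 3.5667 fix now mm [ 70.9 -54.2 213.7] shift cm [11.37  0.43 -0.08] turn [-0.001 -0.001  0.   ] w 0.00364099971199292 F [ 0.1 -1.2 -0.5] q [-0.07  0.33  1.81 -0.    1.01  0.07]
```

```bash
python3 -m creep '[[1,[3,0,0],[0,0,0]],[1,[6,0,0],[0,0,0]],[1,[9,0,0],[0,0,0]],[1,[11.3,0,0],[0,0,0]],[1,[11.3,0,0],[0,0,0]]]'
python3 - <<'E'
from h import *
from plant import ctrl
import cv2
rel(70,0,100)
a=ctrl.read_camera("scene")["img"][130:330,220:440]
b=ctrl.read_camera("top")["img"][170:340,220:420]
cv2.imwrite("pics/s2.png",cv2.resize(a,None,fx=3,fy=3));cv2.imwrite("pics/t2.png",cv2.resize(b,None,fx=3,fy=3))
E
```

```text
t: 4.13
ee_pos: [0.663, -0.024, 0.0965]
tool_rot: [[-0.006, 0.145, 0.989], [0.0, 0.989, -0.145], [-1.0, -0.001, -0.006]]
ft_force: [-0.7, -0.1, -1.2]
grip_width: 0.003
t 4.1333 fix now mm [ 68.1 -55.4  96.5] shift cm [-0.35  5.55  0.17] turn [-0.003 -0.006  0.001] w 0.0033379368226017117 F [-0.7 -0.1 -1.2] q [-0.07  0.47  1.85 -0.    0.83  0.07]
```

View pics/s2.png

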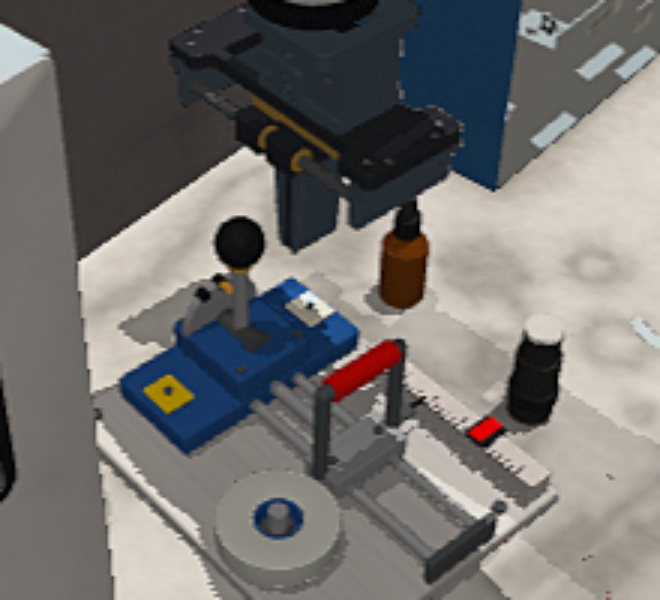

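```bash
python3 -m creep '[[1,[-0.3,1,0],[0,0,0]],[1,[-0.3,1.8,0],[0,0,0]],[1,[-0.3,2.3,0],[0,0,0]],[1,[-0.3,2.8,0],[0,0,0]],[1,[-0.3,3.3,0],[0,0,0]],[1,[-0.3,3.8,0],[0,0,0]],[1,[-0.3,4.3,0],[0,0,0]],[1,[-0.3,4.8,0],[0,0,0]],[1,[-0.3,5.3,0],[0,0,0]],[1,[-0.3,5.6,0],[0,0,0]],[1,[-0.3,5.6,0],[0,0,0]],[1,[-0.3,5.6,0],[0,0,0]]]'
python3 - <<'E'
from h import *
from plant import ctrl
import cv2
rel(70,0,100)
a=ctrl.read_camera("scene")["img"][130:330,220:440]
b=ctrl.read_camera("top")["img"][170:340,220:420]
cv2.imwrite("pics/s3.png",cv2.resize(a,None,fx=3,fy=3));cv2.imwrite("pics/t3.png",cv2.resize(b,None,fx=3,fy=3))
E
```

```text
t: 5.23
ee_pos: [0.6743, 0.0326, 0.1038]
tool_rot: [[-0.0, 0.143, 0.99], [0.0, 0.99, -0.143], [-1.0, -0.0, -0.0]]
ft_force: [-0.4, 0.2, -0.7]
grip_width: 0.003
t 5.2333 fix now mm [ 71.2   2.2 103.8] shift cm [ 0.38 -0.22 -0.12] turn [-0.002 -0.     0.   ] w 0.002725562909150047 F [-0.4  0.2 -0.7] q [0.01 0.48 1.83 0.   0.84 0.16]
```

View pics/s3.png

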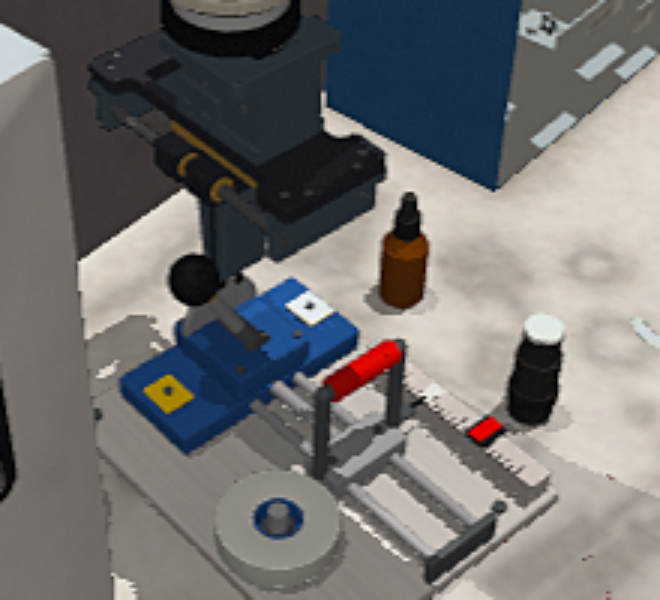

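```bash
python3 -m creep '[[1,[-2,-0.5,0],[0,0,0]],[1,[-5,-0.5,0],[0,0,0]],[0,[-7,-0.3,-1.5],[0,0,0]],[-0.4,[-7,-0.2,-4],[0,0,0]],[-0.4,[-7,-0.2,-7],[0,0,0]],[-0.4,[-7,-0.2,-9.5],[0,0,0]],[-0.4,[-7,-0.2,-11.2],[0,0,0]],[-0.4,[-7,-0.2,-11.2],[0,0,0]],[-0.4,[-7,-0.2,-11.2],[0,0,0]]]'
python3 - <<'E'
from h import *
from plant import ctrl
import cv2
rel(-41,0,81)
S=ctrl.read_camera("scene");T=ctrl.read_camera("top");W=ctrl.read_camera("wrist")
for q in("lever_knob","handle"): 
  for n in("scene","top","wrist"): print(q,n,[(round(b["p"],2),[round(float(x),1) for x in b["bbox"]]) for b in ctrl.boxes_of(q,n)[:2]])
cv2.imwrite("pics/s4.png",cv2.resize(S["img"][130:330,220:440],None,fx=3,fy=3));cv2.imwrite("pics/w4.png",W["img"]);cv2.imwrite("pics/t4.png",cv2.resize(T["img"][170:340,220:420],None,fx=3.5,fy=3.5))
x=np.load("fix.npy")
for a in(0,.25,.42,.5): print(a,proj(S,F(x,[(70,75*np.sin(a),50+75*np.cos(a))])).round(1)-x[3:5]*-0)
E
```

```text
t: 6.08
ee_pos: [0.5631, 0.0464, 0.1743]
tool_rot: [[0.001, 0.143, 0.99], [-0.0, 0.99, -0.143], [-1.0, 0.0, 0.001]]
ft_force: [0.6, -0.3, 0.9]
grip_width: 0.485
t 6.0833 fix now mm [-4.080e+01  1.000e-01  1.743e+02] shift cm [ 9.33 -0.01 -0.02] turn [-0.002  0.001 -0.   ] w 0.4848902588719249 F [ 0.6 -0.3  0.9] q [ 0.04  0.22  2.03 -0.    0.89  0.18]
lever_knob scene [(0.54, [290.2, 229.9, 28.5, 27.1])]
lever_knob top [(0.5, [306.5, 218.4, 6.3, 1.4]), (0.23, [297.2, 230.1, 4.9, 11.1])]
lever_knob wrist [(0.67, [464.6, 207.4, 69.9, 66.8])]
handle scene [(0.81, [334.4, 270.1, 49.4, 50.9])]
handle top []
handle wrist [(0.75, [351.1, 239.0, 99.9, 106.7])]
0 [[298.8 209.5]]
0.25 [[291.  214.8]]
0.42 [[285.9 219.4]]
0.5 [[283.6 221.8]]
```

View pics/s4.png

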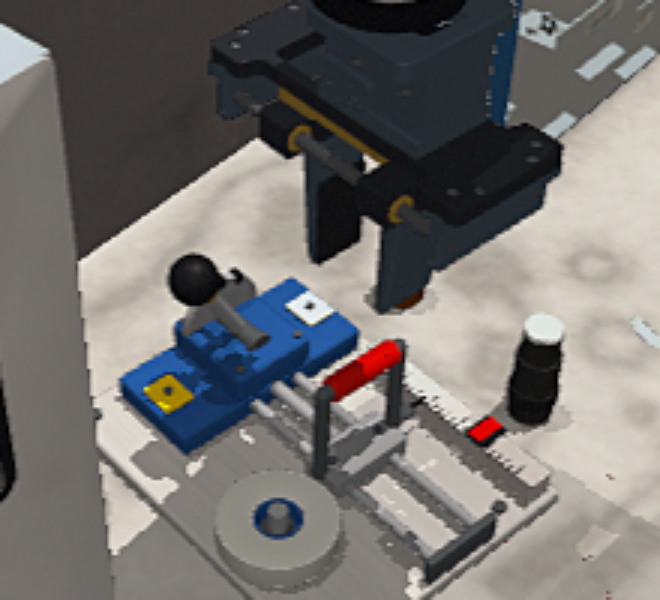

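View pics/w4.png

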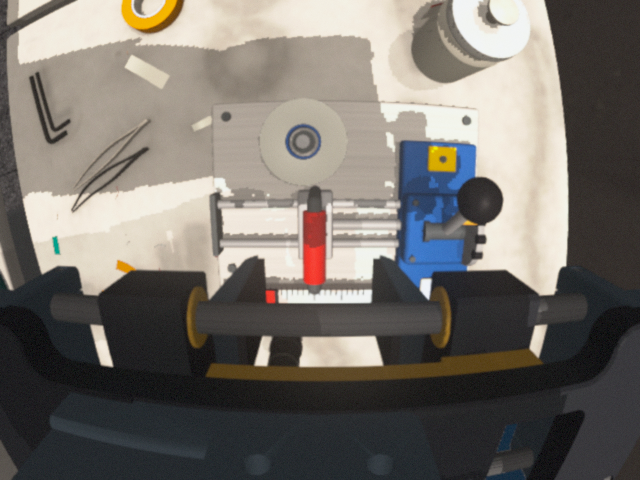

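```bash
python3 -m creep '[[-0.3,[2.5,0,0],[0,0,0]],[-0.3,[5,0,0],[0,0,0]],[-0.3,[7.2,0,0],[0,0,0]],[-0.3,[8.6,0,0],[0,0,0]],[-0.3,[9.3,0,0],[0,0,0]],[-0.3,[9.3,0,0],[0,0,0]],[-0.3,[9.3,0,0],[0,0,0]]]'
python3 - <<'E'
from h import *
from plant import ctrl
import cv2
rel(-41,0,81)
cv2.imwrite("pics/s5.png",cv2.resize(ctrl.read_camera("scene")["img"][130:330,220:440],None,fx=3,fy=3));cv2.imwrite("pics/w5.png",ctrl.read_camera("wrist")["img"])
E
```

```text
t: 7.12
ee_pos: [0.5635, 0.0465, 0.0813]
tool_rot: [[0.0, 0.143, 0.99], [-0.0, 0.99, -0.143], [-1.0, 0.0, 0.0]]
ft_force: [-0.5, -0.4, 0.7]
grip_width: 0.648
t 7.1167 fix now mm [-40.4   0.3  81.3] shift cm [ 0.03 -0.03 -0.06] turn [-0.002  0.    -0.   ] w 0.647872141038236 F [-0.5 -0.4  0.7] q [ 0.04  0.37  2.05 -0.    0.72  0.19]
```

View pics/s5.png

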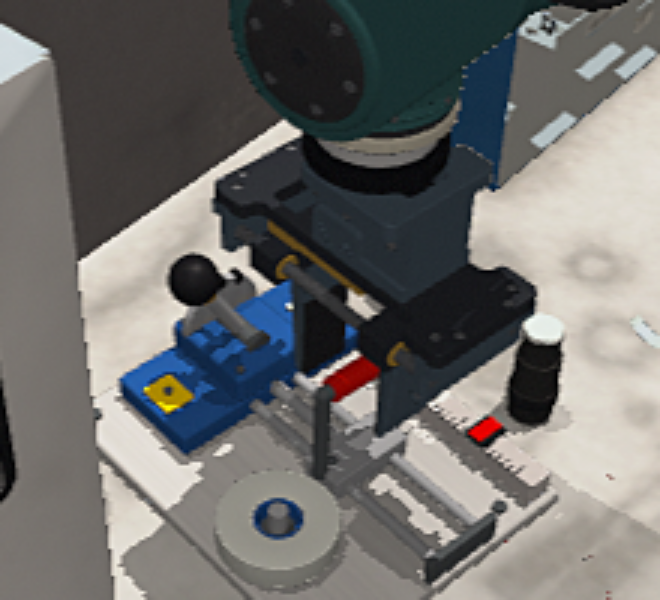

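View pics/w5.png

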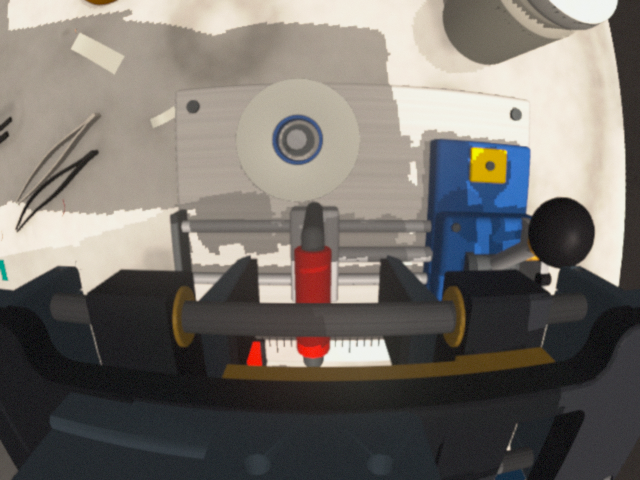

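```bash
python3 -m creep '[[1,[0,0,0],[0,0,0]],[1,[0,0,0],[0,0,0]],[1,[0,0,0],[0,0,0]],[1,[0,0,0],[0,0,0]],[1,[0,0,0],[0,0,0]],[1,[0,0,0],[0,0,0]],[1,[0,0,0],[0,0,0]],[1,[0,0,0],[0,0,0]],[1,[0,0,0],[0,0,0]],[1,[0,0,0],[0,0,0]]]' 45
python3 - <<'E'
from h import *
from plant import ctrl
import cv2
rel(-84.4,0,81)
cv2.imwrite("pics/w6.png",cv2.resize(ctrl.read_camera("wrist")["img"][200:380,200:400],None,fx=3,fy=3));cv2.imwrite("pics/t6.png",cv2.resize(ctrl.read_camera("top")["img"][180:350,220:420],None,fx=3.5,fy=3.5))
E
```

```text
t: 8.05
ee_pos: [0.5614, 0.0467, 0.0807]
tool_rot: [[-0.004, 0.144, 0.99], [0.0, 0.99, -0.144], [-1.0, -0.0, -0.004]]
ft_force: [-12.3, 2.0, 11.0]
grip_width: 0.167
t 8.05 fix now mm [-42.5   0.1  80.7] shift cm [-0.01 -0.02 -4.19] turn [-0.002 -0.004  0.   ] w 0.16738457842443877 F [-12.3   2.   11. ] q [0.04 0.37 2.06 0.   0.72 0.19]
```

View pics/w6.png

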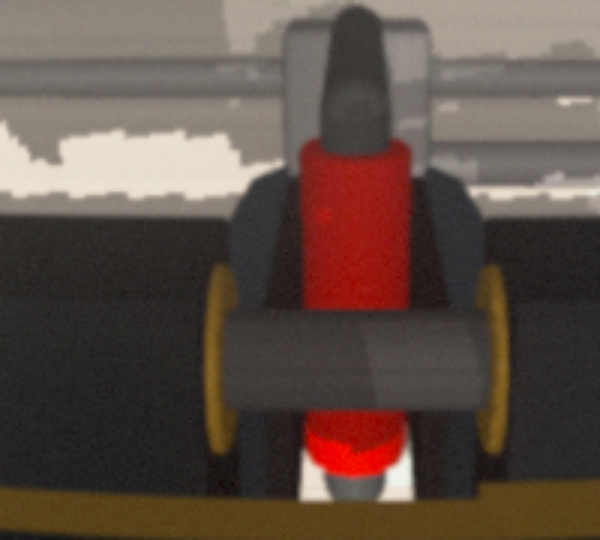

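View pics/t6.png

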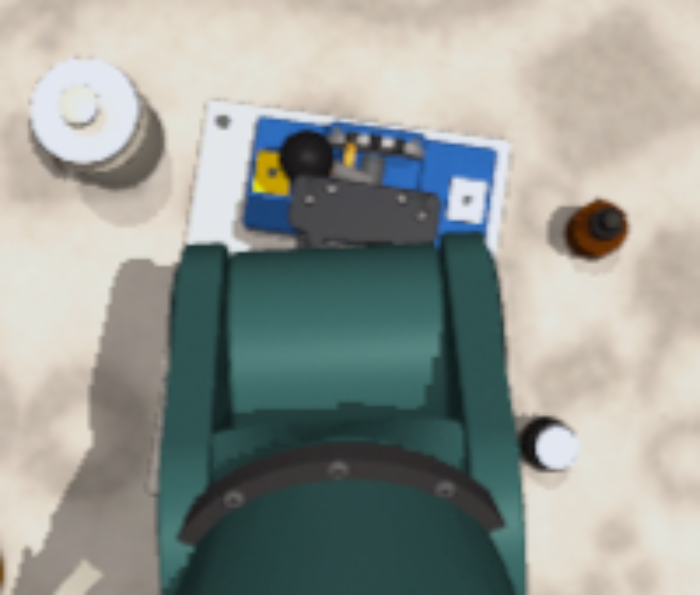

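```bash
python3 -m creep '[[1,[0,0,-0.4],[0,0,0]],[1,[0,0,-0.9],[0,0,0]],[1,[0,0,-1.4],[0,0,0]],[1,[0,0,-1.9],[0,0,0]],[1,[0,0,-2.4],[0,0,0]],[1,[0,0,-2.9],[0,0,0]],[1,[0,0,-3.4],[0,0,0]],[1,[0,0,-3.9],[0,0,0]],[1,[0,0,-4.3],[0,0,0]],[1,[0,0,-4.5],[0,0,0]],[1,[0,0,-4.5],[0,0,0]],[1,[0,0,-4.5],[0,0,0]]]'
python3 - <<'E'
from h import *
from plant import ctrl
import cv2
rel(-85.8,0,81)
S=ctrl.read_camera("scene")["img"];cv2.imwrite("pics/scene7.png",S)
cv2.imwrite("pics/s7.png",cv2.resize(S[200:320,310:430],None,fx=5,fy=5,interpolation=cv2.INTER_CUBIC));cv2.imwrite("pics/w7.png",ctrl.read_camera("wrist")["img"])
a=cv2.imread("pics/scene0.png")[200:320,310:430];cv2.imwrite("pics/s0d.png",cv2.resize(a,None,fx=5,fy=5,interpolation=cv2.INTER_CUBIC))
E
```

```text
t: 9.15
ee_pos: [0.5193, 0.0529, 0.0809]
tool_rot: [[0.002, 0.143, 0.99], [-0.0, 0.99, -0.143], [-1.0, 0.0, 0.002]]
ft_force: [8.8, -1.1, -9.7]
grip_width: 0.162
t 9.15 fix now mm [-85.1   0.3  80.9] shift cm [-0.01 -0.03 -0.07] turn [-0.002  0.002 -0.   ] w 0.16201997991405154 F [ 8.8 -1.1 -9.7] q [ 0.06  0.31  2.14 -0.    0.69  0.2 ]
```

View pics/s7.png

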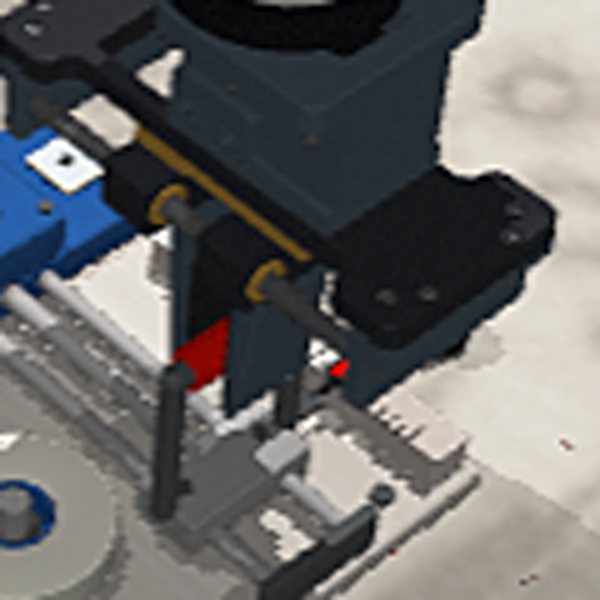

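View pics/s0d.png

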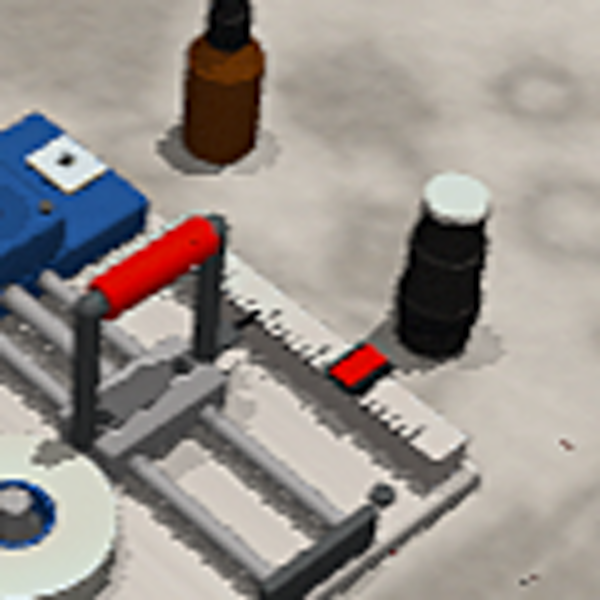

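View pics/w7.png

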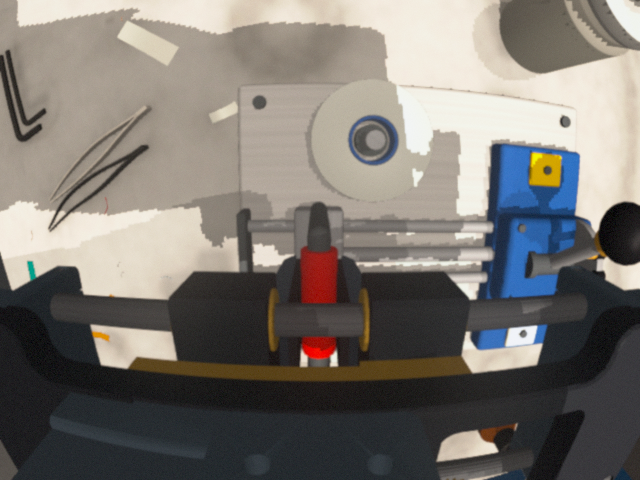

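```bash
python3 - <<'E'
import cv2
a=cv2.imread("pics/top0.png")[260:330,320:380];cv2.imwrite("pics/t0e.png",cv2.resize(a,None,fx=8,fy=8,interpolation=cv2.INTER_CUBIC))
a=cv2.imread("pics/scene0.png")[245:305,335:415];cv2.imwrite("pics/s0e.png",cv2.resize(a,None,fx=8,fy=8,interpolation=cv2.INTER_CUBIC))
E
```

```text
(no output)
```

View pics/t0e.png

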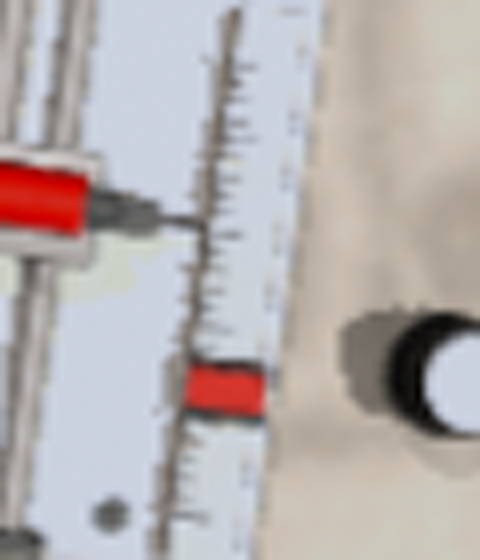

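View pics/s0e.png

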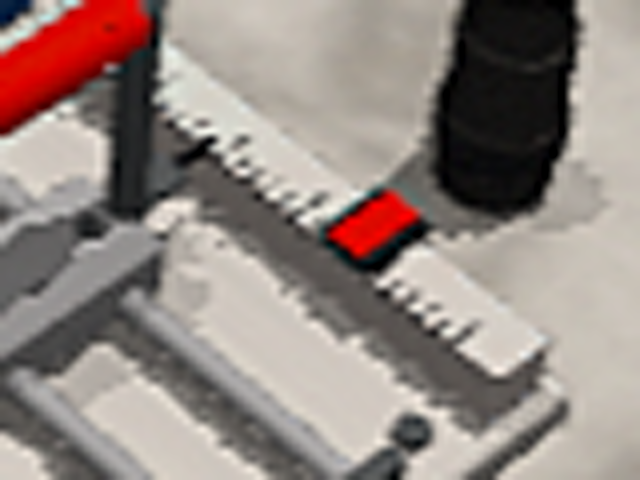

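```bash
python3 - <<'E'
from h import *
from plant import ctrl
import cv2
x=np.load("fix.npy");ctrl.read_camera
S=ctrl.read_camera("scene");T=ctrl.read_camera("top")
def fx(c,u,z):
    o,d=ray(c,u);p=o+d*(z-o[2])/d[2];e=p[:2]-x[:2];return np.array([e@[np.cos(x[2]),np.sin(x[2])],e@[-np.sin(x[2]),np.cos(x[2])]])*1000
t=lambda u:(320+(u[0]+.5)/8-.5,260+(u[1]+.5)/8-.5)
s=lambda u:(335+(u[0]+.5)/8-.5,245+(u[1]+.5)/8-.5)
for zp,zm in((.028,.028),(.028,.031),(.032,.032)):
  print(zp,zm)
  for c,f,o,p,m in((T,t,x[5:7],(205,222),(185,386)),(S,s,x[3:5],(212,145),(346,250))):
    P=fx(c,f(p)-o,zp);M=fx(c,f(m)-o,zm);print(P.round(1),M.round(1),"pull",(P-M)[0].round(1))
    if c is T: print("band ends",[fx(T,f(q)-o,zm).round(1)[0] for q in((188,364),(183,409))])
E
```

```text
0.028 0.028
[-39.4 -57.9] [-83.  -58.4] pull 43.7
band ends [np.float64(-77.2), np.float64(-89.1)]
[-35.7 -63.5] [-79.7 -63.6] pull 44.0
0.028 0.031
[-39.4 -57.9] [-82.9 -58.3] pull 43.6
band ends [np.float64(-77.1), np.float64(-89.0)]
[-35.7 -63.5] [-81.3 -61.4] pull 45.6
0.032 0.032
[-39.4 -57.7] [-82.9 -58.2] pull 43.5
band ends [np.float64(-77.1), np.float64(-89.0)]
[-38.1 -60.6] [-81.9 -60.7] pull 43.7
```

```bash
python3 -m creep '[[1,[0,0,-0.1],[0,0,0]],[1,[0,0,-0.1],[0,0,0]],[1,[0,0,-0.1],[0,0,0]],[1,[0,0,-0.1],[0,0,0]],[1,[0,0,-0.1],[0,0,0]],[1,[0,0,-0.1],[0,0,0]]]'
python3 - <<'E'
from h import *
from plant import ctrl
import cv2
rel(-86.1,0,81)
S=ctrl.read_camera("scene");x=np.load("fix.npy")
for n in("pointer","mark","lever_knob"): print(n,[(round(b["p"],2),[round(float(v),1) for v in b["bbox"]]) for b in ctrl.boxes_of(n,"scene")[:2]])
# ideal pointer line / band outline overlay
I=cv2.resize(S["img"][245:305,335:415],None,fx=8,fy=8,interpolation=cv2.INTER_CUBIC)
cv2.imwrite("pics/s8.png",I)
cv2.imwrite("pics/s8b.png",cv2.resize(S["img"][130:330,220:440],None,fx=3,fy=3))
E
```

```text
t: 9.85
ee_pos: [0.5185, 0.053, 0.0809]
tool_rot: [[0.002, 0.143, 0.99], [-0.0, 0.99, -0.143], [-1.0, 0.0, 0.002]]
ft_force: [8.1, -1.7, -8.6]
grip_width: 0.165
t 9.85 fix now mm [-85.9   0.3  80.9] shift cm [-0.01 -0.03 -0.02] turn [-0.002  0.002 -0.   ] w 0.16464690736408638 F [ 8.1 -1.7 -8.6] q [ 0.06  0.31  2.14 -0.    0.69  0.2 ]
pointer [(0.58, [342.3, 280.9, 67.8, 53.1])]
mark []
lever_knob [(0.88, [290.4, 230.6, 26.4, 24.9]), (0.61, [275.0, 261.1, 13.3, 8.0])]
```

View pics/s8.png

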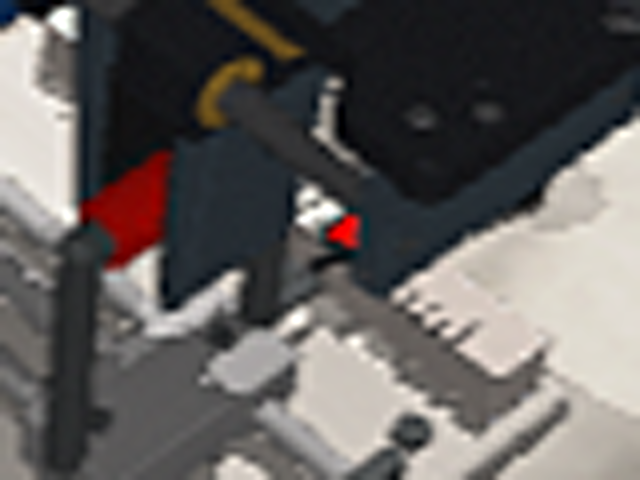

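View pics/s8b.png

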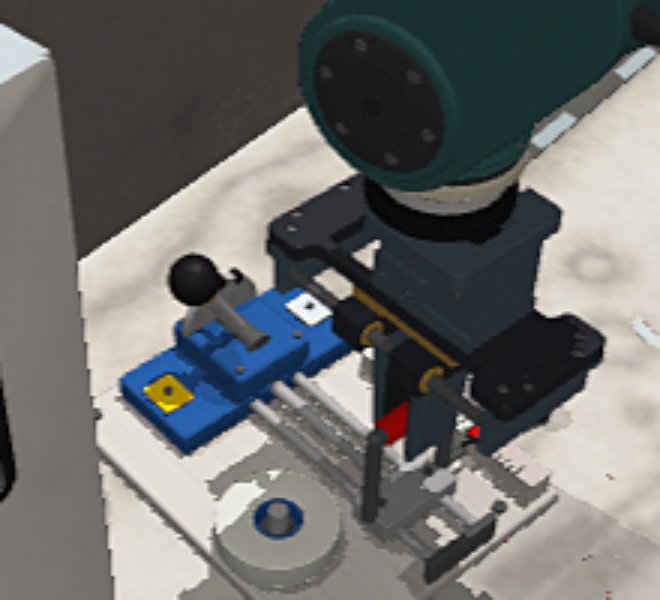

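```bash
python3 -m creep '[[1,[0,0,0],[0,0,0]],[1,[0,0,0],[0,0,0]],[1,[0,0,0],[0,0,0]],[1,[0,0,0],[0,0,0]]]'
python3 -c "
from h import *
rel(-86.1,0,81)
from plant import ctrl
print(ctrl.close_job())"
```

```text
t: 10.38
ee_pos: [0.5185, 0.053, 0.0809]
tool_rot: [[0.002, 0.144, 0.99], [-0.0, 0.99, -0.144], [-1.0, 0.0, 0.002]]
ft_force: [7.7, -1.8, -9.6]
grip_width: 0.171
t 10.3833 fix now mm [-85.9   0.3  80.9] shift cm [-0.01 -0.03 -0.02] turn [-0.002  0.002 -0.   ] w 0.1708307318009369 F [ 7.7 -1.8 -9.6] q [ 0.06  0.31  2.14 -0.    0.69  0.2 ]
the job is handed in; nothing more can be done
None
```

I pushed the black ball lever to the left, the yellow tab's side, until it snapped in. I then gripped the red bar with 45 N, pulled the slide out about 43.4 mm, and handed in at about 10.4 s while still holding it.

- **Lever:** the ball appears in the scene picture where a lever at 0.5 rad should be, before and after the pull. The slide was home while the lever was thrown.
- **Pointer:** I measured the needed pull as 43.5–44.0 mm from the starting pictures. One assumption about the marker's height gave 45.6 mm, still within the 5 mm tolerance. In the last picture the pointer tip lies at the middle of the red band, but the gripper hides part of it. The detector no longer found the mark there, so I judged this by eye and from the measured travel.
- **Hold:** the tool did not move over the last rows, and the spring pulled on it with about 8 N.
- **Bottles and lens:** I moved nothing near them. I did not measure their positions again at the end.

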